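# Hold the glass reference cell in the beam of the tube gauge

### The job

Check the optical tube gauge: first slide the sender's dust shutter fully open, then lift the tall glass cell out of its stand by its two frosted faces only, never touching the clear polished ones, and hold it upright in the light path, centred on the beam midway between sender and receiver, with its clear faces square to the beam. Do not let the glass touch the gauge, and leave the short cell and the loose copper ring, screwdriver, copper mouthpiece and jar where they are. Finish while still holding the cell steady in the beam: do not put it down or let go.

Things in the scene. Friction and masses are not known exactly. Their poses are not given: they have to be found in the camera images.
- cell_center (a point): Centre (half-way up) of the tall glass cell to hold: open-topped box 36 mm (own x) by 27 mm (own y) by 80 mm tall (own z up), 0.1 kg. Its two faces across own x, 36 mm apart and 27 mm wide, are frosted white: the ones to grip. The two across own y are clear polished panes, 24 mm apart, set back 1.5 mm from the frosted edges. It stands in either well of the stand, its base 8 mm above the bench.
- cell: The same tall cell; origin at the centre of its underside, axes as above.
- cell_panes: The two clear polished panes of the tall cell, fixed to it (origin at the centre of the cell's underside, axes as the cell's): must not be touched by the fingers.
- short_cell_center (a point): Centre (half-way up) of the short glass cell in the other well, same make and footprint but only 50 mm tall: leave it alone.
- holder: Fixed wooden stand 85 mm (own x) by 190 mm (own y) by 16 mm high; origin at the centre of its underside. Two wells 8 mm deep at own y = -45 and +45 mm, each a 39 by 30 mm hole, so a cell is loose by 1.5 mm a side.
- gauge_beam (a point): Middle of the light path: 90 mm above the bench, midway between the facing lenses, fixed. Its y axis is the beam, pointing to the sender; x level, across the beam; z up. Grey housings, sender at +y, receiver at -y, each 100 mm (x) by 70 mm (y), fill y = 62 to 132 mm on either side, tops 120 mm above the bench. The shutter blade hangs at y = 57 to 60 mm.
- gauge: The fixed optical tube gauge: base 100 mm (x) by 280 mm (y), 15 mm high, carrying the two housings; origin at the centre of its underside, directly below the middle of the light path, axes the same.
- shutter (a joint): Sliding dust shutter of the sender: 0 = closed (blade in front of the lens), 0.040 m = fully open, at its stop. It slides along the gauge's +x axis, takes about 2 N, and stays where it is left.
- shutter_tab (a point): Centre of the shutter's black upright tab on top of the sender: 14 mm (gauge x) by 24 mm (gauge y) by 36 mm high, its top 161 mm and foot 125 mm above the bench; its axes are the gauge's. It moves with the shutter; closed, it stands at gauge x = 0, y = 85 mm.
- ferrule: Loose copper ring, 34 mm across, 22 mm high; origin at the centre of its underside. Bystander.
- screwdriver: Loose screwdriver about 150 mm long, lying. Bystander.
- bell: Loose copper horn mouthpiece standing on its flare, 60 mm across, 55 mm high; origin at its foot. Bystander.
- jar: Loose jar, 60 mm across, 65 mm high; origin at its foot. Bystander.
There are look-alikes about, which are no part of the job. What is shaped like the cell but purple or red is not meant.

How it is judged:
By the outcome, as a careful person would: the job done as asked, in the order asked, and still so for the second after the job is handed in, while the arm keeps its last pose, push and grip.
It also fails if it takes over 51 s, if anything falls off the work surface, if the arm or the gripper's body presses on something with over 40 N, if the wrist force passes 120 N, or if a joint passes its speed limit or range.

### The arm

A 7-joint arm with a two-finger parallel gripper is mounted at the origin on the work surface. World frame = base frame: x ahead of the robot, y to its left, z up, the work surface at z = 0. Lengths are in m, angles in rad, forces in N, time in s.
With the tool pointing down it reaches from about 0.4 to 0.85 m from the base axis. Payload 10.4 kg.
Tool frame: the origin (TCP) lies on the centre line of the jaws, within the pads' length; the fingertips stand 11 mm ahead of it and the grasp point (between the pads) lies 8 mm behind it; z points along the fingers, y is the line along which they close (so a half turn about z gives the same grasp; the last joint's range is limited). The gripper opens to 87 mm and grips with 3 to 60 N. Pads are 19 mm wide; open, the fingers measure 117 mm over their backs; the gripper's body (75 mm by 190 mm) begins 51 mm behind the grasp point.
Start: joints at [-1.253, 0.332, -0.065, 1.46, 0.022, 1.35, -0.088], TCP at [0.209, 0.589, 0.234] pointing down, gripper open.
Joint ranges: [-2.6, 2.6], [-0.5, 2.12], [-1.47, 1.34], [0.16, 2.42], [-1.27, 4.41], [0.06, 2.06], [-2.6, 2.6]. Speed limits (rad/s): [2.22, 2.22, 2.79, 2.79, 3.14, 3.14, 3.14].

### API

Orientations are given as a unit quaternion [x, y, z, w].
In Python, from bench import r gives the robot as it stands.
- The arm moves only by the shell command python3 -m pendant 'ROWS' [OPENING] [FORCE]. ROWS is JSON, a list of rows, each a list of 4 numbers: the shift along the tool's x, y, z in m, then the turn about the tool's z in rad. A call has 1 to 8 rows; each row shifts and turns the commanded pose from where the row before left it, along the tool's axes as they then stand; what a row does not reach is not made up. A row lasts 1/12 s, in which the tool goes at most 41.7 mm and 7.16 degrees, less where a joint would pass 70% of its speed; a pose out of reach is approached as far as the arm can. A call with a gripper value outside its range is refused whole. OPENING is the opening, from 0 (shut) to 1 (fully open), set as the call begins (- or left out, the last holds). The fingers move at their own pace and stop on an object; FORCE is the grip in N (left out, the last holds). Time passes only in rows, so rows that do not move let the fingers close. It gives the time, the measured TCP pose, the force, the opening and the grip force at its end, in the units of the state.
- r.read_state(): the state, without advancing time (a new reading comes with each control period).
- r.camera(name): name is "scene" or "top" or "wrist"; returns a dict with "img" (480x640x3 uint8, red, green, blue), "camera_matrix" (3x3 intrinsics, pixels), "dist_coeffs" ([k1, k2, p1, p2, k3] as OpenCV has them; the pictures are not rectified), "xyz" and "attitude" of the camera in the world. Camera axes: x right, y down, z forward; pixel columns grow to the right and rows downward; lengths in m; the calibration is good to about 2 mm. A picture is of the moment at which its call begins. There is no depth.
- r.close_job(): hands the job in; it is judged then, once.
Trained networks look in the newest picture that a camera, given by its name, has taken for a name from the list of things; names that differ only in an ending like _2 or _b are one class to them, and where a whole thing is asked for, a point or a joint stands for the part that bears it (a point fixed in the world has none). Each returns a list of dicts, best first, with "score" (0 to 1); they miss things now and then, are a little off and sometimes report something else, mostly with a low value. They report only what shows in the picture. A call takes as long as a camera call. They do not tell look-alikes from the thing itself.
- r.outline_of(thing, camera): "mask" (480x640 bool, what is visible of it) and "bbox" ([centre column, centre row, width, height] in pixels, round what is visible of it).
The state is a dict: "time": time; "joint_positions": joint angles; "joint_vel": joint speeds; "joint_torque": joint torques, N m; "ee_pos": TCP position; "eef_rot": TCP orientation; "ft_force": force on the tool from outside, world axes, zero at the start; "torque": the same for the moment, N m; "width": finger opening in m; "grip_force": force on a finger pad.
Only numpy, scipy, OpenCV 4.12 (cv2) and the standard library are available. Lean on these libraries where they do the work, as an engineer would, in place of code of your own. Each camera call takes 0.05 s, during which the arm holds its last target. There are 200 camera calls.

## Working session

There is one attempt and no reset: what is moved stays moved. The work goes in short steps, Python scripts to look and compute and a shell command to move; the robot and the scene stay as the last step left them, time stands still between calls to the robot, and variables do not carry over. Pictures are saved under pics/ and viewed, at most 10 in all, crops included, and the job is handed in when it is done.

```bash
mkdir -p pics; ls
cat > h.py <<'E'
import numpy as np, cv2
from scipy.spatial.transform import Rotation as R
from bench import r
def snap(name,fn=None):
    c=r.camera(name)
    if fn: cv2.imwrite('pics/'+fn,c['img'][:,:,::-1])
    return c
def rot(c):
    a=np.array(c['attitude'],float)
    return R.from_quat(a).as_matrix() if a.size==4 else a.reshape(3,3)
def ray(c,uv):
    uv=np.array(uv,float).reshape(-1,1,2)
    n=cv2.undistortPoints(uv,np.array(c['camera_matrix']),np.array(c['dist_coeffs'])).reshape(-1,2)
    return np.c_[n,np.ones(len(n))]@rot(c).T
def onz(c,uv,z):
    d=ray(c,uv); o=np.array(c['xyz']); return o+d*((z-o[2])/d[:,2])[:,None]
def proj(c,P):
    M=rot(c); rv=cv2.Rodrigues(M.T)[0]; t=-M.T@np.array(c['xyz'])
    return cv2.projectPoints(np.array(P,float).reshape(-1,3),rv,t,np.array(c['camera_matrix']),np.array(c['dist_coeffs']))[0].reshape(-1,2)
E
python3 - <<'E'
from h import *
for n in ['top','scene']:
    c=snap(n,n+'1.png'); print(n,c['xyz'],c['attitude'])
    for t in ['cell','short_cell_center','holder','gauge','shutter_tab','ferrule','screwdriver','bell','jar']:
        print(t,[(round(float(o['score']),2),np.round(o['bbox']).astype(int).tolist()) for o in r.outline_of(t,n)[:3]])
s=r.read_state();print({k:np.round(v,3).tolist() for k,v in s.items()})
E
```

```text
pics
top [ 0.40064295 -0.06125248  1.33352758] [-0.69294381  0.71507908 -0.06037481  0.06961084]
cell [(0.85, [445, 321, 20, 16]), (0.82, [479, 279, 23, 24]), (0.7, [401, 332, 19, 16])]
short_cell_center [(0.79, [384, 262, 20, 16])]
holder [(0.96, [401, 269, 83, 62])]
gauge [(0.55, [197, 305, 139, 86])]
shutter_tab [(0.87, [157, 315, 33, 22])]
ferrule []
screwdriver [(0.74, [308, 256, 15, 58])]
bell [(0.83, [253, 194, 21, 21]), (0.48, [420, 274, 19, 22]), (0.17, [328, 194, 23, 30])]
jar [(0.59, [328, 193, 21, 30]), (0.25, [422, 274, 23, 22])]
scene [ 0.84882555 -0.37366041  0.81210051] [ 0.92117959  0.28379574 -0.07985102 -0.25399204]
cell [(0.82, [155, 338, 35, 38]), (0.67, [222, 348, 26, 35]), (0.6, [188, 288, 34, 35])]
short_cell_center [(0.57, [271, 326, 28, 31])]
holder [(0.67, [250, 345, 117, 94])]
gauge [(0.58, [352, 150, 78, 132])]
shutter_tab [(0.62, [369, 103, 24, 44])]
ferrule [(0.63, [268, 218, 21, 21]), (0.27, [221, 345, 33, 36])]
screwdriver [(0.8, [337, 262, 69, 41])]
bell [(0.86, [436, 260, 31, 31])]
jar [(0.71, [384, 322, 26, 44])]
{'time': 1.0, 'joint_positions': [-1.253, 0.332, -0.065, 1.46, 0.022, 1.35, -0.089], 'joint_vel': [-0.0, 0.001, 0.0, -0.0, 0.001, -0.001, -0.0], 'joint_torque': [-0.001, -62.303, 0.024, -39.013, -0.061, 0.031, -0.0], 'ee_pos': [0.209, 0.589, 0.234], 'eef_rot': [0.17, 0.986, 0.0, -0.0], 'ft_force': [0.314, -0.4, 0.214], 'torque': [0.025, 0.018, -0.056], 'grip_force': 0.0, 'width': 0.087}
```

Run:
```python
import cv2
t=cv2.imread('pics/top1.png')[160:380,80:560]; cv2.imwrite('pics/t2.png',cv2.resize(t,None,fx=1.66,fy=1.66,interpolation=cv2.INTER_CUBIC))
```

```text
(no output)
```

View pics/t2.png

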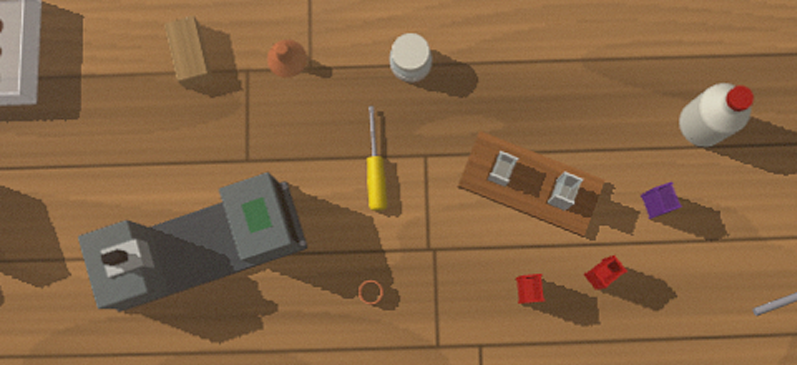

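View pics/scene1.png

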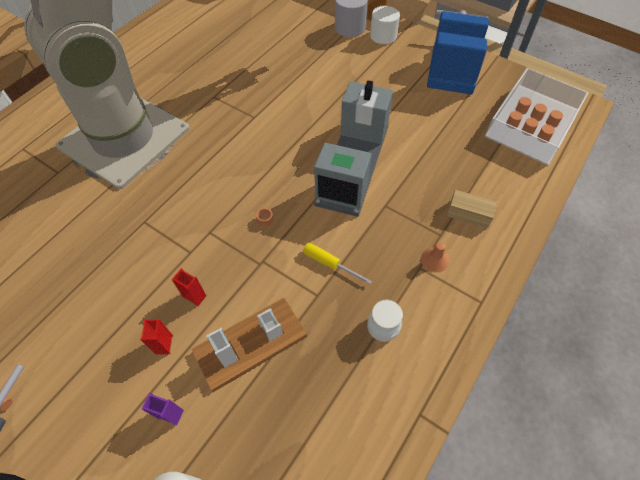

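The top view shows two clear-and-white cells standing in the wooden stand, at full-frame (383,261) and (421,274). The purple and red boxes at (478,280), (445,321) and (400,333) stand on the bench and are look-alikes. The tall cell is the one at top (421,274) / scene (222,347). Its walls show taller in the scene view than those of the one at (270,325). The sender, with the black tab, is at top (152,315).

```bash
cat > fit.py <<'E'
from h import *
from scipy.optimize import minimize
def box(x0,x1,y0,y1,z0,z1): return np.array([[x,y,z] for x in(x0,x1) for y in(y0,y1) for z in(z0,z1)])
G=[box(-.05,.05,-.14,.14,0,.015),box(-.05,.05,.062,.132,.0,.12),box(-.05,.05,-.132,-.062,0,.12)]
H=[box(-.0425,.0425,-.095,.095,0,.016)]
def place(P,p):
    c,s=np.cos(p[2]),np.sin(p[2]); return P@np.array([[c,s,0],[-s,c,0],[0,0,1]])+[p[0],p[1],0]
def sil(c,parts,p):
    m=np.zeros((480,640),np.uint8)
    for b in parts:
        uv=proj(c,place(b,p)); cv2.fillConvexPoly(m,cv2.convexHull((uv*16).astype(np.int32)),1,shift=4)
    return m>0
def fit(cams,masks,parts,p0):
    def f(q):
        p=[q[0],q[1],q[2]]; v=0
        for c,m in zip(cams,masks):
            s=sil(c,parts,p); v-=(s&m).sum()/(s|m).sum()
        return v
    o=minimize(f,p0,method='Nelder-Mead',options=dict(initial_simplex=np.array(p0)+np.array([[0,0,0],[.02,0,0],[0,.02,0],[0,0,.1]]),xatol=1e-4,fatol=1e-5))
    return o.x,-o.fun/len(cams)
E
cat > m1.py <<'E'
from fit import *
ct,cs=snap('top'),snap('scene')
m={}
for t in ['holder','gauge','cell','short_cell_center','shutter_tab']:
    for n in ('top','scene'):
        m[t,n]=r.outline_of(t,n)
ctr=lambda c,t,n,z:onz(c,m[t,n][0]['bbox'][:2],z)[0]
g=ctr(ct,'gauge','top',.06); tab=ctr(ct,'shutter_tab','top',.14)
print('g',g,'tab',tab,'tab scene',ctr(cs,'shutter_tab','scene',.14))
yaw=np.arctan2(tab[1]-g[1],tab[0]-g[0])-np.pi/2
for cams,n in (([ct],['top']),([cs],['scene']),([ct,cs],['top','scene'])):
    p,s=fit(cams,[m['gauge',k][0]['mask'] for k in n],G,[g[0],g[1],yaw]); print('gauge',n,p.round(4),round(s,3))
print('tab in gauge frame', place(np.array([[0,.085,.161]]),p))
h=ctr(ct,'holder','top',.016)
hm=[]
for k in ('top','scene'):
    q=m['holder',k][0]['mask'].astype(np.uint8); hm.append(cv2.morphologyEx(q,cv2.MORPH_CLOSE,np.ones((15,15)))>0)
up=onz(ct,[[384,262],[421,274]],.06); d=up[1]-up[0]; yh=np.arctan2(d[1],d[0])-np.pi/2
for cams,mm,n in (([ct],hm[:1],'top'),([cs],hm[1:],'scene'),([ct,cs],hm,'both')):
    p,s=fit(cams,mm,H,[h[0],h[1],yh]); print('holder',n,p.round(4),round(s,3),'wells -/+',place(np.array([[0,-.045,0],[0,.045,0]]),p)[:,:2].round(4))
for c,n in ((ct,'top'),(cs,'scene')):
    for t in ('cell','short_cell_center'):
        for o in m[t,n][:4]: print(t,n,round(float(o['score']),2),np.round(o['bbox']),onz(c,o['bbox'][:2],.05)[0].round(3))
E
python3 m1.py
```

```text
Traceback (most recent call last):
  File "m1.py", line 8, in <module>
    g=ctr(ct,'gauge','top',.06); tab=ctr(ct,'shutter_tab','top',.14)
  File "m1.py", line 7, in <lambda>
    ctr=lambda c,t,n,z:onz(c,m[t,n][0]['bbox'][:2],z)[0]
                             ~~~~~~^^^
IndexError: list index out of range
```

Run:
```python
import cv2
t=cv2.imread('pics/scene1.png')[270:420,130:330]; cv2.imwrite('pics/s2.png',cv2.resize(t,None,fx=4,fy=4,interpolation=cv2.INTER_CUBIC))
```

```text
(no output)
```

View pics/s2.png

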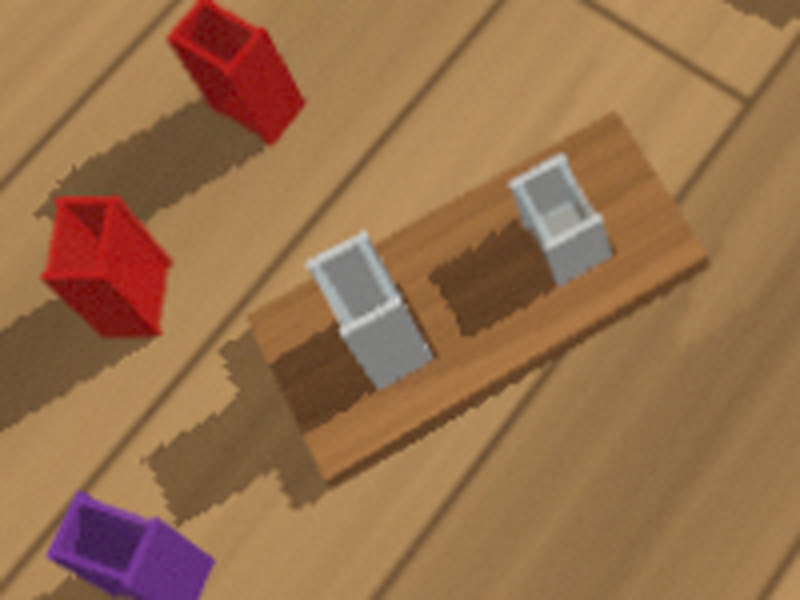

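The crop shows the tall cell at crop (370,310) and the short one at (560,220). The taller walls and longer shadow confirm the left one. Its frosted face looks across the stand's short axis.

```bash
sed -i "s/        m\[t,n\]=r.outline_of(t,n)/        for _ in range(4):\n            m[t,n]=r.outline_of(t,n)\n            if m[t,n]: break\n        else: print('missing',t,n)/" m1.py; python3 m1.py
```

```text
missing holder scene
g [0.505395   0.24147455 0.06      ] tab [0.48594755 0.30742448 0.14      ] tab scene [0.49840994 0.28913745 0.14      ]
gauge ['top'] [0.5047 0.2428 0.3029] 0.961
gauge ['scene'] [0.5019 0.2408 0.318 ] 0.957
gauge ['top', 'scene'] [0.5042 0.2419 0.2985] 0.949
tab in gauge frame [[0.47924374 0.32309895 0.161     ]]Traceback (most recent call last):
  File "m1.py", line 20, in <module>
    q=m['holder',k][0]['mask'].astype(np.uint8); hm.append(cv2.morphologyEx(q,cv2.MORPH_CLOSE,np.ones((15,15)))>0)
      ~~~~~~~~~~~~~^^^
IndexError: list index out of range
```

```bash
python3 - <<'E'
s=open('m1.py').read()
s=s.replace("for k in ('top','scene'):\n    q","for k in ('top',):\n    q").replace("(([ct],hm[:1],'top'),([cs],hm[1:],'scene'),([ct,cs],hm,'both'))","(([ct],hm,'top'),)")
open('m1.py','w').write(s)
E
python3 m1.py | grep -v gauge
```

```text
missing shutter_tab sceneTraceback (most recent call last):
  File "m1.py", line 12, in <module>
    print('g',g,'tab',tab,'tab scene',ctr(cs,'shutter_tab','scene',.14))
                                      ~~~^^^^^^^^^^^^^^^^^^^^^^^^^^^^^^
  File "m1.py", line 10, in <lambda>
    ctr=lambda c,t,n,z:onz(c,m[t,n][0]['bbox'][:2],z)[0]
                             ~~~~~~^^^
IndexError: list index out of range
```

```bash
sed -i "/^print('g'/d" m1.py; python3 m1.py | grep -v gauge
cat > goto.py <<'E'
import sys
from h import *
# goto.py x y z yaw(of tool y, deg, mod 180): prints rows needed (world->tool at present pose)
def need(x,y,z,yw):
    s=r.read_state(); M=R.from_quat(s['eef_rot']).as_matrix(); d=M.T@(np.array([x,y,z])-s['ee_pos'])
    a=np.degrees(np.arctan2(M[1,1],M[0,1])); t=(a-yw+90)%180-90
    print('shift',d.round(4),'turn rad',round(np.radians(t),4),'=',round(t,2),'deg; then-turned frame shift',(R.from_rotvec([0,0,np.radians(t)]).inv().apply(d)).round(4),'tilt',M[:,2].round(3),'yaw',round(a,2),'j7',round(s['joint_positions'][6],2),'t',round(s['time'],2),'w',round(s['width'],4))
need(*map(float,sys.argv[1:]))
E
python3 goto.py 0.479 0.323 0.200 17.4
```

```text
holder top [ 0.5812 -0.2236 -3.5713] 0.956 wells -/+ [[ 0.6    -0.1827]
 [ 0.5625 -0.2646]]
cell top 0.87 [478. 281.  26.  27.] [ 0.545 -0.397  0.05 ]
cell top 0.8 [422. 275.  18.  22.] [ 0.563 -0.27   0.05 ]
cell top 0.75 [447. 322.  25.  18.] [ 0.453 -0.319  0.05 ]
cell top 0.65 [398. 334.  21.  16.] [ 0.432 -0.208  0.05 ]
short_cell_center top 0.73 [386. 260.  19.  20.] [ 0.599 -0.188  0.05 ]
cell scene 0.88 [224. 350.  28.  38.] [ 0.564 -0.27   0.05 ]
cell scene 0.87 [156. 338.  36.  39.] [ 0.453 -0.32   0.05 ]
cell scene 0.71 [189. 287.  32.  32.] [ 0.433 -0.216  0.05 ]
cell scene 0.56 [165. 408.  46.  36.] [ 0.549 -0.398  0.05 ]
short_cell_center scene 0.55 [270. 326.  27.  28.] [ 0.603 -0.19   0.05 ]
shift [-0.3435 -0.1605  0.0336] turn rad 0.9264 = 53.08 deg; then-turned frame shift [-0.3347  0.1782  0.0336] tilt [ 0.  0. -1.] yaw 70.48 j7 -0.09 t 3.7 w 0.0872
```

```bash
python3 -m pendant '[[0,0,0,0.116],[0,0,0,0.116],[0,0,0,0.116],[0,0,0,0.116],[0,0,0,0.116],[0,0,0,0.116],[0,0,0,0.116],[0,0,0,0.114]]'
python3 -m pendant '[[-0.03,0.016,0,0],[-0.03,0.016,0,0],[-0.03,0.016,0,0],[-0.03,0.016,0,0],[-0.03,0.016,0,0],[-0.03,0.016,0,0],[-0.03,0.016,0,0],[-0.03,0.016,0,0]]' 0.6
python3 -m pendant '[[-0.03,0.016,0,0],[-0.03,0.016,0,0],[0,0,0,0],[0,0,0,0]]'; python3 goto.py 0.479 0.323 0.200 17.4
```

```text
time: 4.37
ee_pos: [0.2089, 0.5891, 0.2336]
eef_rot: [0.594, 0.804, 0.0, -0.0]
ft_force: [0.5, -0.7, -0.4]
width: 0.0872
grip_force: 0.0
time: 5.03
ee_pos: [0.4038, 0.3971, 0.2338]
eef_rot: [0.592, 0.806, 0.0, -0.0]
ft_force: [1.5, 0.7, 0.3]
width: 0.0533
grip_force: 0.0
time: 5.37
ee_pos: [0.4529, 0.3489, 0.2337]
eef_rot: [0.594, 0.805, 0.0, 0.0]
ft_force: [0.3, -0.2, 0.9]
width: 0.0525
grip_force: 0.0
shift [-0.0324  0.0173  0.0337] turn rad -0.004 = -0.23 deg; then-turned frame shift [-0.0325  0.0171  0.0337] tilt [ 0.001 -0.    -1.   ] yaw 17.17 j7 -0.39 t 5.37 w 0.0525
```

```bash
python3 -m pendant '[[-0.0325,0.017,0,0],[0,0,0,0],[0,0,0,0]]'
cat > m2.py <<'E'
from fit import *
cw=snap('wrist','w1.png'); print(cw['xyz'])
for t,z in (('shutter_tab',.15),('gauge',.12)):
    for o in r.outline_of(t,'wrist')[:2]:
        print(t,round(float(o['score']),2),np.round(o['bbox']),onz(cw,o['bbox'][:2],z)[0].round(4))
p=[.504,.242,.303]
im=cw['img'][:,:,::-1].copy()
for b in G[1:]+[box(-.007,.007,.073,.097,.125,.161)]:
    for q in proj(cw,place(b[b[:,2]>.1],p)): cv2.circle(im,tuple(int(v) for v in q.clip(-999,2000)),3,(0,0,255),-1)
cv2.imwrite('pics/w1.png',im)
E
python3 m2.py; python3 goto.py 0.479 0.323 0.156 17.4
```

```text
time: 5.62
ee_pos: [0.4777, 0.3243, 0.2336]
eef_rot: [0.593, 0.806, 0.0, 0.0]
ft_force: [0.3, 1.0, -0.8]
width: 0.052
grip_force: 0.0
[0.45309209 0.40417298 0.38390152]
shutter_tab 0.7 [327. 255.  46.  58.] [0.4819 0.3292 0.15  ]
gauge 0.87 [321. 288. 133. 238.] [0.4897 0.2916 0.12  ]
shift [-0.0041  0.0018  0.0775] turn rad 0.0026 = 0.15 deg; then-turned frame shift [-0.0041  0.0018  0.0775] tilt [-0.001  0.001 -1.   ] yaw 17.55 j7 -0.32 t 5.77 w 0.0525
```

View pics/w1.png

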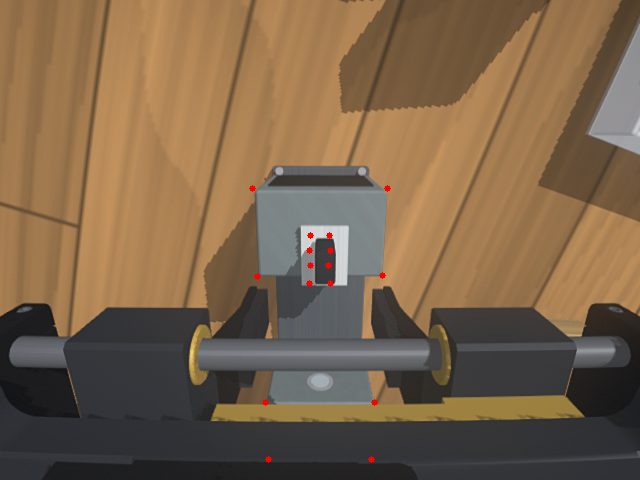

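The wrist view shows the sender housing at (320,232) and the black tab at (325,262), about 4 px right of the prediction. So the tab lies about 3 mm further along gauge +x than the model says. I'm descending around it.

```bash
python3 goto.py 0.4805 0.3266 0.142 17.4; python3 -m pendant '[[0,0.004,0.02,0],[0,0,0.03,0],[0,0,0.03,0],[0,0,0.0115,0],[0,0,0,0],[0,0,0,0]]'; python3 goto.py 0.4805 0.3266 0.142 17.4
```

```text
shift [-0.0011  0.0043  0.0915] turn rad 0.0026 = 0.15 deg; then-turned frame shift [-0.0011  0.0043  0.0915] tilt [-0.001  0.001 -1.   ] yaw 17.55 j7 -0.32 t 5.77 w 0.0525
time: 6.27
ee_pos: [0.4808, 0.3268, 0.1427]
eef_rot: [0.591, 0.806, -0.0, -0.0]
ft_force: [0.0, -0.3, 1.0]
width: 0.0522
grip_force: 0.0
shift [-0.0001 -0.0003  0.0007] turn rad 0.0014 = 0.08 deg; then-turned frame shift [-0.0001 -0.0003  0.0007] tilt [-0.  0. -1.] yaw 17.48 j7 -0.3 t 6.27 w 0.0522
```

```bash
python3 -m pendant '[[0,0,0,0],[0,0,0,0],[0,0,0,0],[0,0,0,0],[0,0,0,0],[0,0,0,0],[0,0,0,0]]' 0 10; python3 -m pendant '[[0,0,0,0],[0,0,0,0]]'
```

```text
time: 6.85
ee_pos: [0.4811, 0.326, 0.1422]
eef_rot: [0.592, 0.806, 0.0, -0.0]
ft_force: [0.7, 0.2, 1.3]
width: 0.014
grip_force: 9.8
time: 7.02
ee_pos: [0.4812, 0.326, 0.1422]
eef_rot: [0.592, 0.806, 0.0, -0.0]
ft_force: [0.0, -0.7, 0.9]
width: 0.0137
grip_force: 10.0
```

```bash
python3 -m pendant '[[0,0.007,0,0],[0,0.008,0,0],[0,0.008,0,0],[0,0.008,0,0],[0,0.006,0,0],[0,0.002,0,0],[0,0,0,0],[0,0,0,0]]'; python3 -m pendant '[[0,0.001,0,0],[0,0.001,0,0],[0,0,0,0],[0,0,0,0]]'
```

```text
time: 7.68
ee_pos: [0.5167, 0.3372, 0.1415]
eef_rot: [0.592, 0.806, -0.002, -0.001]
ft_force: [-12.1, -5.7, 8.7]
width: 0.014
grip_force: 10.0
time: 8.02
ee_pos: [0.5173, 0.3375, 0.1414]
eef_rot: [0.592, 0.806, -0.003, -0.002]
ft_force: [-18.3, -7.8, 11.5]
width: 0.0147
grip_force: 10.0
```

```bash
python3 -m pendant '[[0,0.002,0,0],[0,0,0,0],[0,0,0,0]]'; python3 -m pendant '[[0,-0.006,0,0],[0,0,0,0],[0,0,0,0],[0,0,0,0],[0,0,0,0]]' 0.45 ; python3 -m pendant '[[0,0,-0.025,0],[0,0,-0.03,0],[0,0,-0.03,0],[0,0,0,0],[0,0,0,0]]'
cat > m3.py <<'E'
from fit import *
cw=snap('wrist')
for o in r.outline_of('shutter_tab','wrist')[:2]: print(round(float(o['score']),2),np.round(o['bbox']),onz(cw,o['bbox'][:2],.15)[0].round(4))
cs=snap('scene')
im=cs['img'][60:220,300:420,::-1]
cw2=cw['img'][140:440,160:480,::-1]
im=cv2.resize(im,None,fx=3,fy=3,interpolation=cv2.INTER_CUBIC)
cw2=cv2.resize(cw2,(400,375)); pad=np.zeros((480,400,3),np.uint8); pad[:375]=cw2
cv2.imwrite('pics/c3.png',np.hstack([im,pad]))
E
python3 m3.py
```

```text
time: 8.27
ee_pos: [0.5193, 0.3381, 0.1414]
eef_rot: [0.592, 0.806, -0.003, -0.002]
ft_force: [-17.9, -8.6, 12.8]
width: 0.0192
grip_force: 10.0
time: 8.68
ee_pos: [0.5169, 0.3372, 0.142]
eef_rot: [0.592, 0.806, 0.0, 0.0]
ft_force: [0.4, -0.4, -0.2]
width: 0.0378
grip_force: 0.0
time: 9.1
ee_pos: [0.5175, 0.3376, 0.2289]
eef_rot: [0.592, 0.806, 0.002, 0.001]
ft_force: [0.5, 0.2, -0.4]
width: 0.0393
grip_force: 0.0
0.66 [318. 257.  49.  64.] [0.5159 0.3411 0.15  ]
```

View pics/c3.png

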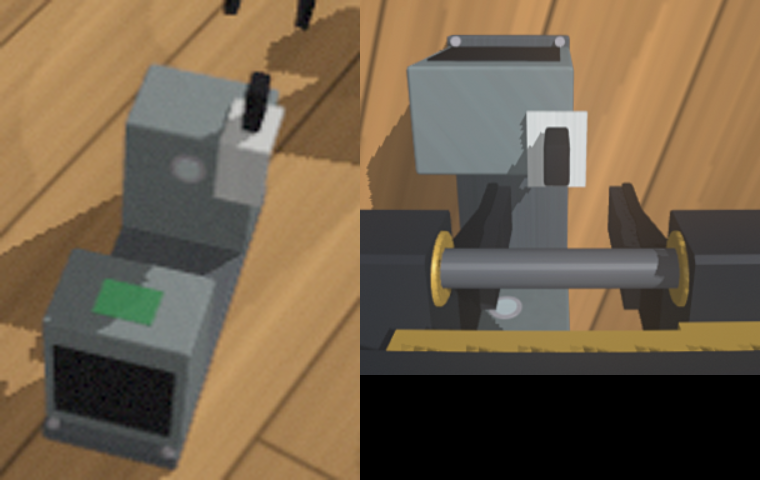

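The lens is uncovered and the blade hangs beside it. The tab moved against a hard stop: the finger was forced open at 20 N, and its travel matches the 40 mm stop. Now the tall cell.

```bash
python3 -m pendant '[[0,0,0,0.105],[0,0,0,0.105],[0,0,0,0.105],[0,0,0,0.105],[0,0,0,0.105],[0,0,0,0.105],[0,0,0,0.103],[0,0,0,0]]' 1; python3 goto.py 0.563 -0.266 0.20 -24.6
```

```text
time: 9.92
ee_pos: [0.516, 0.3368, 0.2257]
eef_rot: [0.843, 0.538, -0.001, 0.0]
ft_force: [-0.3, -0.3, 0.5]
width: 0.0832
grip_force: 0.0
shift [-0.5272  0.2961  0.0265] turn rad -0.0045 = -0.26 deg; then-turned frame shift [-0.5285  0.2937  0.0265] tilt [-0.001 -0.001 -1.   ] yaw -24.86 j7 -0.99 t 9.92 w 0.0832
```

```bash
python3 -m pendant '[[-0.029,0.0163,0,0],[-0.029,0.0163,0,0],[-0.029,0.0163,0,0],[-0.029,0.0163,0,0],[-0.029,0.0163,0,0],[-0.029,0.0163,0,0],[-0.029,0.0163,0,0],[-0.029,0.0163,0,0]]'; python3 -m pendant '[[-0.029,0.0163,0,0],[-0.029,0.0163,0,0],[-0.029,0.0163,0,0],[-0.029,0.0163,0,0],[-0.029,0.0163,0,0],[-0.029,0.0163,0,0],[0,0,0,0],[0,0,0,0]]' ; python3 goto.py 0.563 -0.266 0.20 -24.6
```

```text
time: 10.58
ee_pos: [0.5381, 0.0702, 0.2264]
eef_rot: [0.84, 0.542, -0.0, -0.0]
ft_force: [0.6, 0.5, 0.6]
width: 0.0872
grip_force: 0.0
time: 11.25
ee_pos: [0.5544, -0.1295, 0.2263]
eef_rot: [0.842, 0.54, -0.001, 0.0]
ft_force: [-0.2, 0.4, -0.0]
width: 0.0869
grip_force: 0.0
shift [-0.1205  0.0647  0.0264] turn rad -0.0005 = -0.03 deg; then-turned frame shift [-0.1205  0.0647  0.0264] tilt [-0.001 -0.001 -1.   ] yaw -24.63 j7 -0.15 t 11.25 w 0.0869
```

```bash
python3 -m pendant '[[-0.03,0.016,0,0],[-0.03,0.016,0.006,0],[-0.03,0.016,0.01,0],[-0.03,0.0165,0.01,0],[0,0,0,0],[0,0,0,0]]'
cat > m4.py <<'E'
from fit import *
cw=snap('wrist','w4raw.png')
H0=None
for t in ('cell','short_cell_center','holder'):
    for o in r.outline_of(t,'wrist')[:3]:
        print(t,round(float(o['score']),2),np.round(o['bbox']),onz(cw,o['bbox'][:2],.05 if t!='holder' else .016)[0].round(4))
        if t=='holder': H0=H0 or o
p=[.5812,-.2236,-.4297]
if H0: 
    m=cv2.morphologyEx(H0['mask'].astype(np.uint8),cv2.MORPH_CLOSE,np.ones((15,15)))>0
    print('holder fit(may be occluded)',fit([cw],[m],H,p))
im=cw['img'][:,:,::-1].copy()
pc=[.5625,-.2646,-.4297]
for b in H+[]:
    for q in proj(cw,place(b,p)): cv2.circle(im,tuple(int(v) for v in q.clip(-999,2000)),3,(0,0,255),-1)
for q in proj(cw,place(box(-.018,.018,-.0135,.0135,.016,.088),pc)): cv2.circle(im,tuple(int(v) for v in q),2,(0,255,0),-1)
cv2.imwrite('pics/w4.png',im)
E
python3 m4.py;python3 goto.py 0.563 -0.266 0.20 -24.6
```

```text
time: 11.75
ee_pos: [0.5629, -0.2639, 0.1995]
eef_rot: [0.841, 0.54, -0.001, -0.001]
ft_force: [0.3, 0.9, 0.9]
width: 0.0872
grip_force: 0.0
cell 0.85 [363. 358.  54.  81.] [ 0.5486 -0.3961  0.05  ]
cell 0.84 [162. 245.  85.  68.] [ 0.4311 -0.2143  0.05  ]
cell 0.69 [322. 240.  43.  58.] [ 0.562  -0.2696  0.05  ]
short_cell_center 0.88 [320. 131.  42.  35.] [ 0.598  -0.1855  0.05  ]
holder 0.89 [318. 172.  98. 210.] [ 0.5814 -0.2171  0.016 ]
holder 0.44 [322. 240.  40.  47.] [ 0.5577 -0.2784  0.016 ]
holder fit(may be occluded) (array([ 0.57980676, -0.22555254, -0.41389733]), np.float64(0.7924065176519741))
shift [-0.0053  0.0007  0.0011] turn rad 0.0041 = 0.24 deg; then-turned frame shift [-0.0053  0.0007  0.0011] tilt [ 0.     0.001 -1.   ] yaw -24.36 j7 0.14 t 11.95 w 0.0875
```

View pics/w4.png

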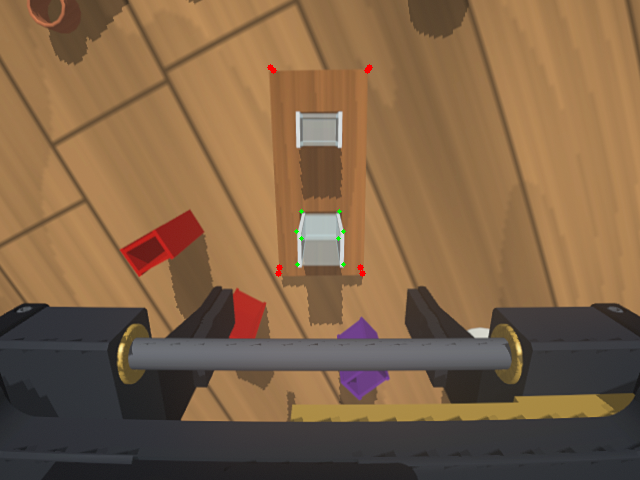

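The wrist view shows the tall cell at (322,240). Its top edge runs from (297,266) to (344,266), within 2 px of the model corners in green. The short cell is at (320,131). So the well-based pose is good. I'm aligning and then descending.

```bash
python3 -m pendant '[[-0.0045,0.0005,0.03,0.004],[0,0,0.035,0],[0,0,0.03,0],[0,0,0.02,0],[0,0,0,0],[0,0,0,0]]' ; python3 goto.py 0.5626 -0.2653 0.060 -24.6
```

```text
time: 12.45
ee_pos: [0.5625, -0.266, 0.0861]
eef_rot: [0.842, 0.54, -0.0, -0.001]
ft_force: [0.7, 0.3, 1.2]
width: 0.0869
grip_force: 0.0
shift [ 0.0006 -0.0002  0.0261] turn rad -0.0017 = -0.1 deg; then-turned frame shift [ 0.0006 -0.0002  0.0261] tilt [-0.001  0.001 -1.   ] yaw -24.7 j7 0.2 t 12.45 w 0.0869
```

```bash
python3 -m pendant '[[0,0,0.013,0],[0,0,0.013,0],[0,0,0,0],[0,0,0,0]]'; python3 -m pendant '[[0,0,0,0],[0,0,0,0],[0,0,0,0],[0,0,0,0],[0,0,0,0],[0,0,0,0],[0,0,0,0],[0,0,0,0]]' 0 15; python3 -m pendant '[[0,0,0,0],[0,0,0,0]]'; python3 goto.py 0.5626 -0.2653 0.060 -24.6
python3 - <<'E'
from fit import *
cw=snap('wrist'); print(r.read_state()['ft_force'])
cv2.imwrite('pics/w5.png',cw['img'][150:480,150:490,::-1])
E
```

```text
time: 12.78
ee_pos: [0.5622, -0.267, 0.0598]
eef_rot: [0.842, 0.539, -0.0, -0.0]
ft_force: [0.0, -0.1, 0.2]
width: 0.087
grip_force: 0.0
time: 13.45
ee_pos: [0.5624, -0.2673, 0.06]
eef_rot: [0.842, 0.539, 0.0, -0.0]
ft_force: [0.4, -0.4, 0.7]
width: 0.0415
grip_force: 0.0
time: 13.62
ee_pos: [0.5624, -0.2673, 0.06]
eef_rot: [0.843, 0.539, 0.0, -0.0]
ft_force: [-0.5, -0.1, -0.7]
width: 0.0358
grip_force: 15.0
shift [ 0.0019 -0.0006  0.    ] turn rad -0.0037 = -0.21 deg; then-turned frame shift [ 0.0019 -0.0006  0.    ] tilt [ 0.  0. -1.] yaw -24.81 j7 0.21 t 13.62 w 0.0358
[ 0.52536142  0.22878155 -0.31223531]
```

View pics/w5.png

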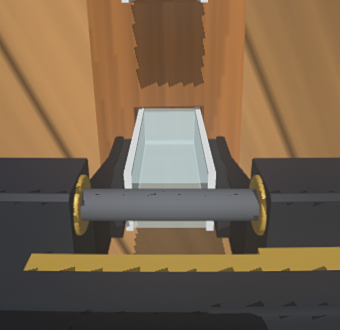

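The grasp shows both fingers on the white frosted sides at crop (125,180) and (215,180), with the clear panes free. Lifting.

```bash
python3 -m pendant '[[0,0,-0.006,0],[0,0,-0.012,0],[0,0,-0.02,0],[0,0,-0.03,0],[0,0,-0.03,0],[0,0,-0.03,0],[0,0,-0.03,0],[0,0,-0.032,0]]'; python3 -m pendant '[[0,0,0,0],[0,0,0,0]]'
python3 - <<'E'
from fit import *
cw=snap('wrist','w6raw.png'); s=r.read_state(); M=R.from_quat(s['eef_rot']).as_matrix()
def tl(x,y,z): return s['ee_pos']+M@np.array([x,y,z])
for dx in (0,.002):
    print(dx,'top +x edge',proj(cw,[tl(dx+.0135,y,-.028) for y in(-.018,.018)]).round(1).tolist(),'pane top',proj(cw,[tl(dx+.012,0,-.028)]).round(1).tolist(),'base +x edge',proj(cw,[tl(dx+.0135,y,.052) for y in(-.018,.018)]).round(1).tolist())
g=cw['img'].mean(2)
print('col320 rows 240-350',g[240:350,318:323].mean(1).round().astype(int).tolist())
for o in r.outline_of('cell','wrist')[:3]: print(np.round(o['bbox']),o['score'])
E
python3 goto.py 0.504 0.242 0.25 17.4
```

```text
time: 14.33
ee_pos: [0.5618, -0.2674, 0.2525]
eef_rot: [0.843, 0.538, 0.0, 0.0]
ft_force: [0.7, 0.4, -1.5]
width: 0.0359
grip_force: 15.0
time: 14.5
ee_pos: [0.563, -0.268, 0.2528]
eef_rot: [0.843, 0.539, 0.001, 0.002]
ft_force: [0.4, -0.2, -2.2]
width: 0.0356
grip_force: 15.0
0 top +x edge [[272.8, 320.6], [364.5, 320.5]] pane top [[318.6, 324.0]] base +x edge [[288.9, 254.8], [348.3, 254.7]]
0.002 top +x edge [[272.6, 316.1], [364.7, 315.9]] pane top [[318.6, 319.5]] base +x edge [[288.8, 251.7], [348.4, 251.6]]
col320 rows 240-350 [109, 110, 110, 110, 110, 110, 110, 111, 111, 111, 111, 111, 111, 112, 112, 106, 98, 99, 141, 164, 163, 177, 190, 191, 191, 193, 197, 199, 199, 199, 199, 199, 199, 199, 199, 199, 199, 199, 200, 200, 200, 200, 200, 200, 201, 201, 200, 201, 200, 201, 205, 208, 208, 207, 203, 199, 199, 199, 199, 199, 199, 200, 199, 199, 199, 199, 199, 199, 199, 199, 199, 199, 199, 199, 198, 199, 199, 199, 198, 199, 198, 198, 198, 198, 199, 198, 199, 199, 199, 199, 199, 200, 199, 184, 177, 177, 176, 175, 139, 103, 99, 106, 110, 108, 102, 114, 117, 118, 119, 119]
[246. 299.  46.  60.] 0.9
[322. 317.  87. 124.] 0.84
[179. 226.  70.  50.] 0.78
shift [ 4.378e-01 -2.664e-01  1.000e-04] turn rad -0.7367 = -42.21 deg; then-turned frame shift [5.032e-01 9.680e-02 1.000e-04] tilt [-0.  0. -1.] yaw -24.81 j7 0.13 t 14.6 w 0.0359
```

```bash
python3 -m pendant '[[0,0,0,-0.08],[0,0,0,-0.1],[0,0,0,-0.1],[0,0,0,-0.1],[0,0,0,-0.1],[0,0,0,-0.1],[0,0,0,-0.1],[0,0,0,-0.057]]'; python3 -m pendant '[[0.015,0.003,0,0],[0.025,0.005,0,0],[0.03,0.006,0,0],[0.03,0.006,0,0],[0.03,0.006,0,0],[0.03,0.006,0,0],[0.03,0.006,0,0],[0.03,0.006,0,0]]';  python3 -m pendant '[[0.03,0.006,0,0],[0.03,0.006,0,0],[0.03,0.006,0,0],[0.03,0.006,0,0],[0.03,0.006,0,0],[0.03,0.006,0,0],[0.02,0.004,0,0],[0,0,0,0]]'; python3 goto.py 0.504 0.242 0.25 17.4
```

```text
time: 15.27
ee_pos: [0.5617, -0.267, 0.2486]
eef_rot: [0.59, 0.808, -0.0, -0.001]
ft_force: [-0.3, -0.2, -1.2]
width: 0.0361
grip_force: 15.0
time: 15.93
ee_pos: [0.5374, -0.0427, 0.2489]
eef_rot: [0.592, 0.806, -0.001, -0.001]
ft_force: [0.8, -0.7, -1.3]
width: 0.0359
grip_force: 15.0
time: 16.6
ee_pos: [0.5149, 0.1639, 0.2485]
eef_rot: [0.589, 0.808, -0.001, -0.001]
ft_force: [0.6, -0.0, -0.9]
width: 0.0358
grip_force: 15.0
shift [ 0.0777  0.0136 -0.0015] turn rad 0.0074 = 0.42 deg; then-turned frame shift [ 0.0778  0.013  -0.0015] tilt [-0.003  0.    -1.   ] yaw 17.82 j7 -0.04 t 16.6 w 0.0358
```

```bash
python3 -m pendant '[[0.03,0.005,0,0.004],[0.03,0.005,0,0],[0.0175,0.003,0,0],[0,0,0,0],[0,0,0,0],[0,0,0,0]]'; python3 goto.py 0.504 0.242 0.102 17.4
```

```text
time: 17.1
ee_pos: [0.5062, 0.235, 0.2493]
eef_rot: [0.594, 0.805, -0.001, -0.0]
ft_force: [0.2, 0.0, -1.0]
width: 0.0359
grip_force: 15.0
shift [7.500e-03 1.000e-04 1.473e-01] turn rad -0.0048 = -0.27 deg; then-turned frame shift [7.500e-03 1.000e-04 1.473e-01] tilt [-0.001 -0.001 -1.   ] yaw 17.13 j7 -0.18 t 17.1 w 0.0359
```

```bash
cat > m7.py <<'E'
from fit import *
cw=snap('wrist'); im=cw['img'][:,:,::-1].copy(); s=r.read_state(); M=R.from_quat(s['eef_rot']).as_matrix()
d=lambda P,c:[cv2.circle(im,tuple(int(round(v)) for v in q.clip(-999,2000)),2,c,-1) for q in proj(cw,P)]
p=[.504,.242,.303]
d(place(G[1],p),(0,0,255)); d(place(box(-.007,.007,.073,.097,.125,.161)+[.04,0,0],p),(0,255,255)); d(place(box(-.05,.05,-.14,.14,0,.015),p),(255,0,255))
d(s['ee_pos']+box(-.012,.012,-.018,.018,-.028,.052)@M.T,(0,255,0))
cv2.imwrite('pics/w7.png',cv2.resize(im[60:400,140:500],None,fx=1.7,fy=1.7))
E
python3 m7.py
```

```text
(no output)
```

View pics/w7.png

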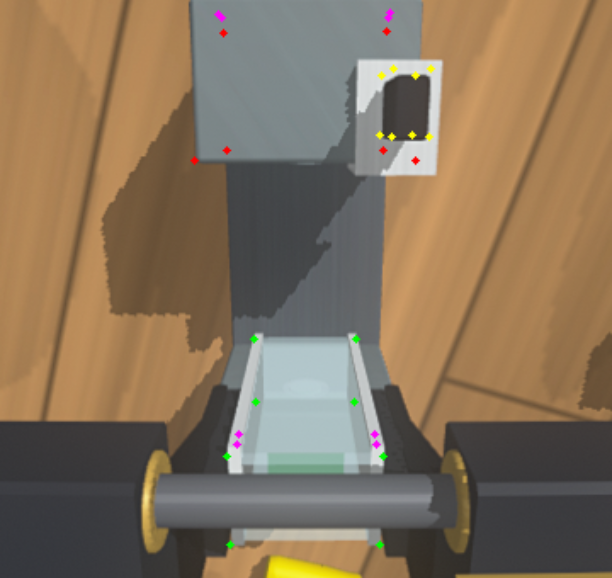

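The overlay fits within about 1 mm. The sender's lower edge is at crop (195,160), and the tab at (406,107) is at the 40 mm position, so the shutter is fully open. The cell hangs straight between the fingers at (305,440). Descending into the gap.

```bash
python3 -m pendant '[[0.007,0,0,-0.004],[0,0,0.025,0],[0,0,0.03,0],[0,0,0.03,0],[0,0,0.02,0],[0,0,0,0],[0,0,0,0]]'; python3 goto.py 0.5041 0.2416 0.102 17.4
```

```text
time: 17.73
ee_pos: [0.5039, 0.2426, 0.1449]
eef_rot: [0.592, 0.806, -0.001, -0.0]
ft_force: [0.6, 0.2, -1.0]
width: 0.0357
grip_force: 15.0
shift [-0.001  -0.      0.0429] turn rad -0.0003 = -0.02 deg; then-turned frame shift [-0.001  -0.      0.0429] tilt [-0.001 -0.001 -1.   ] yaw 17.38 j7 -0.17 t 17.73 w 0.0357
```

```bash
python3 -m pendant '[[-0.001,0,0.01,0],[0,0,0.015,0],[0,0,0.012,0],[0,0,0.006,0],[0,0,0,0],[0,0,0,0],[0,0,0,0]]'; python3 goto.py 0.5041 0.2416 0.102 17.4
python3 - <<'E'
from fit import *
a=snap('scene'); b=snap('top')
print(r.outline_of('gauge','scene')[0]['score'] if r.outline_of('gauge','scene') else None)
s=r.read_state();M=R.from_quat(s['eef_rot']).as_matrix()
im=a['img'][:,:,::-1].copy()
for q in proj(a,place(np.array([[0,0,.09],[0,.062,.09],[0,-.062,.09]]),[.504,.242,.303])): cv2.circle(im,tuple(int(round(v)) for v in q),1,(0,0,255),-1)
cv2.imwrite('pics/f.png',np.hstack([cv2.resize(im[60:240,270:430],None,fx=2.5,fy=2.5),cv2.resize(b['img'][240:420,100:260,::-1],None,fx=2.5,fy=2.5)]))
E
```

```text
time: 18.32
ee_pos: [0.5049, 0.2425, 0.1029]
eef_rot: [0.592, 0.806, 0.001, 0.0]
ft_force: [-0.1, 0.1, -1.5]
width: 0.036
grip_force: 15.0
shift [-0.0006 -0.0011  0.0009] turn rad 0.0003 = 0.02 deg; then-turned frame shift [-0.0006 -0.0011  0.0009] tilt [ 0.001  0.001 -1.   ] yaw 17.42 j7 -0.16 t 18.32 w 0.036
0.83
```

View pics/f.png

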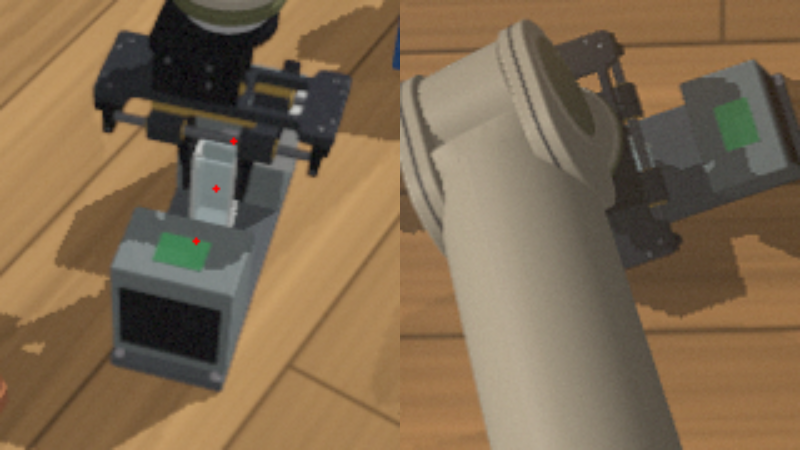

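The cell stands at crop (216,185) in the scene view. It is centred on the red beam mid-point between the housings, and nothing touches the gauge. A last millimetre trim, settle and hand in.

```bash
python3 -m pendant '[[-0.0005,-0.001,0.001,0],[0,0,0,0],[0,0,0,0],[0,0,0,0],[0,0,0,0],[0,0,0,0]]'; python3 goto.py 0.5041 0.2416 0.102 17.4; python3 -c "
from bench import r
s=r.read_state(); print(abs(s['joint_vel']).max(), s['grip_force'], s['width'])
print(r.close_job())"
```

```text
time: 19.02
ee_pos: [0.5037, 0.2415, 0.1011]
eef_rot: [0.592, 0.806, 0.0, -0.0]
ft_force: [-0.5, -1.1, -1.0]
width: 0.0361
grip_force: 15.0
shift [ 0.      0.0005 -0.0009] turn rad 0.0004 = 0.02 deg; then-turned frame shift [ 0.      0.0005 -0.0009] tilt [ 0.  0. -1.] yaw 17.42 j7 -0.16 t 19.02 w 0.0361
0.0018708408377755565 14.986656549299369 0.03605313240128912
the job is handed in; nothing more can be done
None
```

I slid the shutter open to its stop, then lifted the tall cell by its frosted faces. I handed the job in at about 19 s with the cell held upright and still in the beam, within about 1–2 mm of its centre by my measurements; the result was not reported back.

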